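Hold the magnifier over the face-up print

TASK

Three mounted photographs lie on the grey blotter; two are face down and one is face up. Pick up the rectangular hand magnifier by its handle, carry it over the stack of two albums, and hold it level about 2 cm above the face-up photograph, centred on it and with its long side along the photograph's long side, without ever touching the photographs or pushing the other things on the table about. Finish while still holding the magnifier there, still and clear of everything but the gripper; do not put it down.

Things in the scene. Friction and masses are not known exactly. Their poses are not given: they have to be found in the camera images.
- magnifier: Loose rectangular hand magnifier, 0.11 to 0.18 kg, flat on the table right of the albums. Black frame 128 (its x) x 92 (y) x 12 mm thick round a clear lens. Origin: centre of the frame's underside, z up. A neck and handle run from one short side along -x; at the start the handle points within 30 degrees of the world's -x. Centre of mass about 40 mm from the origin towards the handle.
- magnifier_grip (a point): Point on the centre line of the magnifier's black handle, 100 mm from the magnifier's origin (x = -100 mm), 12 mm above its underside: a good place to grip, a finger on either side; axes as the magnifier's. The handle is straight, 22 mm wide (y), from x = -77 to -190 mm, 18 mm deep (3 to 21 mm above the underside).
- handle_end (a point): Underside of the free end of the magnifier's handle, 190 mm from the magnifier's origin (x = -190 mm, z = 3 mm); axes as the magnifier's.
- print_a: Photograph on a cream mount board 110 (its x) x 80 (y) x 2.4 mm, fixed on the blotter. Picture 84 x 54 mm in the middle of one face, long side along x. Origin: centre of the board, mid thickness. Its z axis points out of the picture face: up if it lies face up, down if face down (then only plain board shows). Its x axis lies within 22 degrees of the world's +x.
- print_b: A second mounted photograph, made exactly like print_a (same size, origin and axes), fixed on the blotter.
- print_c: A third mounted photograph, made exactly like print_a (same size, origin and axes), fixed on the blotter.
- blotter: Grey blotter board, 190 (x) x 350 (y) x 3 mm, fixed flat on the table to the left of the albums; the three mounts lie side by side on it along y, so their upper faces are 5.4 mm above the table. Origin: centre of its underside.
- album_low: Lower of two closed albums stacked between the magnifier and the blotter: 215 (x) x 148 (y) x 40 mm, 0.9 kg, loose. Origin: centre of its underside. To be left where it is.
- album_top: Upper album, 195 (x) x 135 (y) x 32 mm, 0.6 kg, lying loose on the lower one; its top is 72 mm above the table. Origin: centre of its underside. To be left where it is.
- pencil_pot: Round steel pot, 72 mm across and 95 mm high, with pencils standing to 155 mm, beyond the albums; loose. Origin: centre of its underside. To be left where it is.
- loupe: Small black round stand loupe, 46 mm across and 42 mm high, on the table on the near side; loose. Origin: centre of its underside. To be left where it is.
Things that resemble listed ones, but are neither listed nor needed, are in the scene too. What is shaped like the album_top but green, pink or purple is not meant.

How it is judged:
By the outcome, as a careful person would: the job done as asked, in the order asked, and still so for the second after the job is handed in, while the arm keeps its last pose, push and grip.
It also fails if it takes over 38 s, if anything falls off the work surface, if the arm or the gripper's body presses on something with over 40 N, if the wrist force passes 120 N, or if a joint passes its speed limit or range.

ROBOT

A 7-joint arm with a two-finger parallel gripper is mounted at the origin on the work surface. World frame = base frame: x ahead of the robot, y to its left, z up, the work surface at z = 0. Lengths are in mm, angles in rad, forces in N, time in s.
With the tool pointing down it reaches from about 400 to 875 mm from the base axis. Payload 4.4 kg.
Tool frame: the origin (TCP) lies midway between the tips of the shut fingers; the grasp point (between the pads) lies 19 mm behind it; z points along the fingers, y is the line along which they close (so a half turn about z gives the same grasp; the last joint's range is limited). The gripper opens to 85 mm and grips with 20 to 120 N. Pads are 22 mm wide; open, the fingers measure 114 mm over their backs; the gripper's body (76 mm by 85 mm) begins 54 mm behind the grasp point. The pads swing forward as they close: fully open they stand 13 mm farther back than shut.
Start: joints at [-1.293, 0.628, 0.038, 1.517, -0.027, 0.996, -0.02], TCP at [219.07, 611.985, 231.313] pointing down, gripper open.
Joint ranges: [-3.06, 3.06], [-0.37, 2.12], [-1.25, 1.32], [0.18, 2.47], [-1.1, 4.24], [0.23, 1.98], [-2.94, 2.94]. Speed limits (rad/s): [2.57, 2.57, 3.14, 3.14, 3.14, 3.14, 3.14].

INTERFACE

Orientations are given as [roll, pitch, yaw] about the fixed x, y, z axes, in that order (R = Rz(yaw) Ry(pitch) Rx(roll)).
In Python, from cell import monitor, cams, ctrl gives the robot as it stands.
- The arm moves only by the tool drive_tool, never from a script. Its argument "motion" is a list of rows, each an object with "fingers": the opening, from 0 (shut) to 1 (fully open); "linear": the shift along the tool's x, y, z in m, a list of three; "twist": the turn about the tool's z in rad. In form: [{"fingers": fingers, "linear": [x, y, z], "twist": twist}, ...]. A call has 1 to 5 rows; each row shifts and turns the commanded pose from where the row before left it, along the tool's axes as they then stand; what a row does not reach is not made up. A row lasts 1/12 s, in which the tool goes at most 41.7 mm and 7.16 degrees, less where a joint would pass 70% of its speed; a pose out of reach is approached as far as the arm can. A call with a gripper value outside its range is refused whole. The fingers move at their own pace and stop on an object; the grip force is fixed at half the most. Time passes only in rows, so rows that do not move let the fingers close. It gives the time, the measured TCP pose, the force, the opening and the grip force at its end, in the units of the state.
- monitor.read_state(): the state, without advancing time (a new reading comes with each control period).
- cams.get_image(name): name is "scene" or "top"; returns a dict with "color" (480x640x3 uint8, blue, green, red), "K" (3x3 intrinsics, pixels), "R" (3x3) and "t" (3): a world point X has camera coordinates R X + t. Camera axes: x right, y down, z forward; pixel columns grow to the right and rows downward; lengths in mm; the calibration is good to about 2 mm. A picture is of the moment at which its call begins. There is no depth.
- ctrl.finish_job(): hands the job in; it is judged then, once.
The state is a dict: "clock": time; "qpos": joint angles; "qd": joint speeds; "tau": joint torques, N m; "eef_pos": TCP position; "tool_rot": TCP orientation; "force": force on the tool from outside, world axes, zero at the start; "torque": the same for the moment, N m; "width": finger opening in mm; "gripper_force": force on a finger pad.
Only numpy, scipy, OpenCV 4.12 (cv2) and the standard library are available. Lean on these libraries where they do the work, as an engineer would, in place of code of your own. Each camera call takes 0.05 s, during which the arm holds its last target. There are 200 camera calls.

## Working session

There is one attempt and no reset: what is moved stays moved. The work goes in short steps, Python scripts to look and compute and a tool call to move; the robot and the scene stay as the last step left them, time stands still between calls to the robot, and variables do not carry over. Pictures are saved under pics/ and viewed, at most 10 in all, crops included, and the job is handed in when it is done.

Besides the shell and the picture viewer there is one more tool, called after "Call:" as name(argument=value, ...) on one line, values as JSON. drive_tool: Moves the arm, as the interface text tells. Its arguments: {"type":"object","properties":{"motion":{"type":"array"}},"required":["motion"]}

```bash
mkdir -p pics; python3 - <<'E'
from cell import monitor, cams, ctrl
import cv2,pickle
s=monitor.read_state(); print(s)
for n in("scene","top"):
    d=cams.get_image(n); cv2.imwrite(f"pics/{n}0.png",d["color"]); pickle.dump(d,open(f"{n}0.pkl","wb")); print(n,d["K"],d["R"],d["t"])
E
```

```text
{'clock': 0.0, 'qpos': array([-1.29283538,  0.62933108,  0.03845176,  1.51835785, -0.0269927 ,
        0.99627932, -0.02002054]), 'qd': array([-0.00125636, -0.00025291,  0.00112459,  0.00064637, -0.00252577,
        0.0010029 , -0.0001396 ]), 'tau': array([-1.60312670e-04, -5.63386524e+01,  1.22636274e+00, -1.93441933e+01,
        1.10826746e-02,  1.04859477e-02,  7.75267296e-06]), 'eef_pos': array([218.84344523, 611.40266811, 230.40225507]), 'tool_rot': array([-3.13973568e+00,  3.53449995e-05,  2.79780747e+00]), 'force': array([0.46309463, 0.46759878, 0.36065993]), 'torque': array([-0.03621675, -0.00504149, -0.00272771]), 'gripper_force': 0.0, 'width': 85.89595063378445}
scene [[445.1674862    0.         318.63168598]
 [  0.         445.1674862  238.9483952 ]
 [  0.           0.           1.        ]] [[-0.60515283  0.7959519  -0.01583118]
 [ 0.59493677  0.43893088 -0.67334236]
 [-0.52899933 -0.41689358 -0.73916131]] [ 303.94649155 -251.38447286 1220.74476452]
top [[557.05046465   0.         312.52641569]
 [  0.         557.05046465 243.07999733]
 [  0.           0.           1.        ]] [[-0.01968468 -0.99979982 -0.00358206]
 [-0.99166376  0.01998056 -0.12729404]
 [ 0.12734013  0.00104645 -0.99185856]] [  -7.32009488  485.81120768 1380.02501758]
```

View pics/scene0.png

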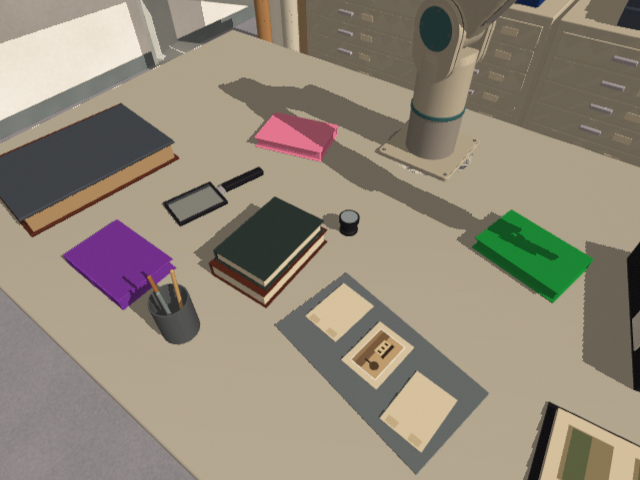

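View pics/top0.png

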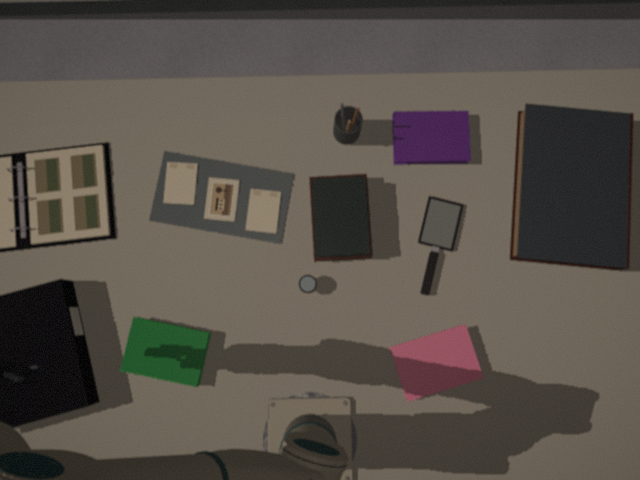

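The only face-up print is the middle one: scene (378,354), top (221,200). The magnifier is at top (440,223), with its handle ending near (428,293). The albums are at top (341,217). I'll measure all of these with masks in both views.

```bash
cat > h.py <<'E'
import numpy as np,cv2,pickle
def load(n): return pickle.load(open(n,"rb"))
def ray(d,uv):
    R,t,K=map(np.asarray,(d["R"],d["t"],d["K"])); c=-R.T@t
    v=R.T@np.linalg.solve(K,[uv[0],uv[1],1.]); return c,v/np.linalg.norm(v)
def onz(d,uv,z):
    c,v=ray(d,uv); return c+v*(z-c[2])/v[2]
def tri(d1,u1,d2,u2):
    c1,v1=ray(d1,u1); c2,v2=ray(d2,u2)
    s=np.linalg.lstsq(np.c_[v1,-v2],c2-c1,rcond=None)[0]
    p,q=c1+v1*s[0],c2+v2*s[1]; return (p+q)/2,np.linalg.norm(p-q)
def proj(d,X):
    p=d["K"]@(d["R"]@np.asarray(X,float)+d["t"]); return p[:2]/p[2]
def blobs(mask,roi,amin=150):
    x0,y0,x1,y1=roi; m=np.zeros_like(mask); m[y0:y1,x0:x1]=mask[y0:y1,x0:x1]
    cs=[c for c in cv2.findContours(m,cv2.RETR_EXTERNAL,cv2.CHAIN_APPROX_NONE)[0] if cv2.contourArea(c)>amin]
    return cs
def quad(c):
    """4 corners of a convex quadrilateral contour: fit lines to its sides"""
    h=cv2.convexHull(c); q=cv2.approxPolyN(h,4)[0].astype(float); P=c[:,0].astype(float); L=[]
    for i in range(4):
        a,b=q[i],q[(i+1)%4]; e=(b-a)/np.linalg.norm(b-a); n=np.array([-e[1],e[0]])
        s=(P-a)@e; k=(abs((P-a)@n)<2.0)&(s>.12*np.linalg.norm(b-a))&(s<.88*np.linalg.norm(b-a))
        vx,vy,x,y=cv2.fitLine(P[k].astype(np.float32),cv2.DIST_L2,0,.01,.01).ravel(); L.append(np.cross([x,y,1],[x+vx,y+vy,1]))
    out=[]
    for i in range(4):
        p=np.cross(L[i-1],L[i]); out.append(p[:2]/p[2])
    return np.array(out)
E
python3 - <<'E'
from h import *
np.set_printoptions(precision=1,suppress=True)
S,T=load("scene0.pkl"),load("top0.pkl")
for n,d,roi,mr in(("scene",S,(270,270,490,470),(155,160,275,230)),("top",T,(150,150,300,245),(405,185,475,305))):
    g=d["color"].astype(int); b,gg,r=g[...,0],g[...,1],g[...,2]
    lum=g.sum(2)//3
    x0,y0,x1,y1=roi; v=cv2.GaussianBlur(d["color"],(3,3),0)[...,2]
    print(n,"lum pct",np.percentile(v[y0:y1,x0:x1],[5,25,50,75,95]), "mag",np.percentile(lum[mr[1]:mr[3],mr[0]:mr[2]],[2,10,25,50,75,95]))
    for nm,rr,sc in(("p",roi,3),("m",mr,4)):
        c=d["color"][rr[1]:rr[3],rr[0]:rr[2]]; c=cv2.resize(c,None,fx=sc,fy=sc,interpolation=cv2.INTER_NEAREST)
        if n=="top": c=cv2.convertScaleAbs(c,alpha=1.8)
        cv2.imwrite(f"pics/c_{n}_{nm}.png",c)
a=cv2.imread("pics/c_scene_m.png"); b=cv2.imread("pics/c_top_m.png")
H=max(a.shape[0],b.shape[0]); o=np.zeros((H,a.shape[1]+b.shape[1],3),np.uint8); o[:a.shape[0],:a.shape[1]]=a; o[:b.shape[0],a.shape[1]:]=b
cv2.imwrite("pics/mag.png",o); print(o.shape)
E
```

```text
scene lum pct [100. 115. 178. 180. 214.] mag [ 27.  45.  98. 157. 158. 159.]
top lum pct [ 69.  72. 114. 117. 144.] mag [ 28.  59.  83. 104. 105. 107.]
(480, 760, 3)
```

View pics/mag.png

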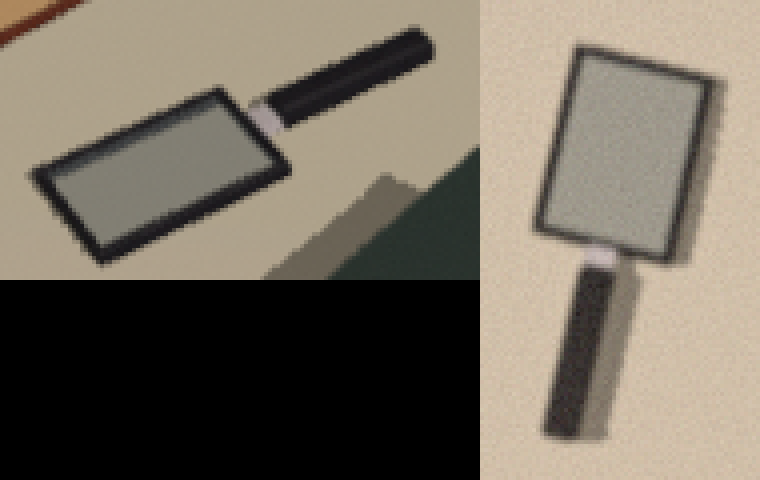

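The left panel is the scene view and the right panel the top view: black frame, light neck, black handle, with the shadow falling on the right in the top view. I'll threshold the dark parts below the shadow level.

```bash
cat > meas.py <<'E'
from h import *
np.set_printoptions(precision=1,suppress=True)
def lum(d): return cv2.GaussianBlur(d["color"],(3,3),0).astype(int).sum(2)/3
def big(d,f=4): return cv2.resize(d["color"],None,fx=f,fy=f,interpolation=cv2.INTER_CUBIC)
def masks(d,thr,lo,roi,f=4):
    L=big(d,f).astype(int).sum(2)/3; m=((L<thr) if lo else (L>thr)).astype(np.uint8)*255
    cs=blobs(m,[f*v for v in roi],400)
    return [((c.astype(float)+.5)/f-.5) for c in cs]
def Q(c): return quad(np.round(c*8).astype(np.int32))/8
E
python3 - <<'E'
from meas import *
S,T=load("scene0.pkl"),load("top0.pkl")
res={}
for n,d,roi,mr,pt,mt in(("scene",S,(270,270,490,470),(155,160,275,230),185,75),("top",T,(150,150,300,245),(405,185,475,305),122,58)):
    def quads(cs,k):
        out=[]
        for c in cs:
            try:
                r=cv2.minAreaRect(c.astype(np.float32)); 
                h=c.astype(np.float32); out.append((len(c),r,c))
            except Exception as e: print(e)
        return out
    for k,cs in(("print",masks(d,pt,False,roi)),("mag",masks(d,mt,True,mr))):
        for L,r,c in quads(cs,k):
            print(n,k,L,np.array(r[0]),np.array(r[1]),round(r[2],1))
            res.setdefault((n,k),[]).append(c)
pickle.dump(res,open("res.pkl","wb"))
E
```

```text
scene print 948 [418.2 410.5] [52.4 61.8] 36.7
scene print 689 [377.3 353.3] [44.8 56.2] 42.0
scene print 698 [339.4 310.6] [38.3 54.8] 47.2
scene print 263 [281.2 282.3] [ 4.1 37.5] 43.3
scene mag 448 [255.2 213. ] [32.8 38.2] 90.0
scene mag 563 [195.  202.7] [29.1 59.1] 64.4
scene mag 358 [242.2 178.9] [ 9.9 43.8] 65.0
scene mag 180 [164.4 164.3] [ 3.1 23.7] 61.9
top print 596 [262.7 210.6] [29.5 40.2] 6.7
top print 534 [221.1 198.9] [29.4 40.1] 6.3
top print 589 [180.  182.8] [29.1 39.9] 5.1
top mag 392 [429.6 272.9] [ 9.7 43.6] 13.1
top mag 644 [440.8 223.9] [37.  49.8] 13.5
```

```bash
python3 - <<'E'
from meas import *
S,T=load("scene0.pkl"),load("top0.pkl"); res=pickle.load(open("res.pkl","rb"))
def q(c):
    P=np.round(c*8).astype(np.int32); r=cv2.approxPolyN(cv2.convexHull(P),4,ensure_convex=True).reshape(-1,2).astype(float)/8
    # refine sides with contour points
    p=c[:,0]; L=[]
    for i in range(4):
        a,b=r[i],r[(i+1)%4]; l=np.linalg.norm(b-a); e=(b-a)/l; n=np.array([-e[1],e[0]]); s=(p-a)@e
        k=(abs((p-a)@n)<1.5)&(s>.12*l)&(s<.88*l)
        vx,vy,x,y=cv2.fitLine(p[k].astype(np.float32),cv2.DIST_HUBER,0,.01,.01).ravel(); L.append(np.cross([x,y,1],[x+vx,y+vy,1]))
    o=[np.cross(L[i-1],L[i]) for i in range(4)]; return np.array([v[:2]/v[2] for v in o])
def near(L,pt): return min(L,key=lambda c:np.linalg.norm(c.mean((0,1))-pt))
def info(name,W):
    W=W[:,:2]; c=W.mean(0); e=np.roll(W,-1,0)-W; l=np.linalg.norm(e,axis=1); i=0 if l[0]+l[2]>l[1]+l[3] else 1
    v=e[i]/l[i]-e[i+2]/l[i+2]; v*=np.sign(v[0]); print(name,"centre",c,"sides",l,"yaw deg",np.degrees(np.arctan2(v[1],v[0])))
for nm,ps,pt,key,z in(("printB",(377,353),(221,199),"print",5.4),("frame",(195,203),(441,224),"mag",12),("handle",(242,179),(430,273),"mag",12)):
    qs,qt=q(near(res["scene",key],ps)),q(near(res["top",key],pt))
    info(nm+" top",np.array([onz(T,u,z) for u in qt])); info(nm+" scene",np.array([onz(S,u,z) for u in qs]))
    Z=[]
    for u in qt:
        s=proj(S,onz(T,u,z)); k=np.argmin(np.linalg.norm(qs-s,axis=1)); X,g=tri(T,u,S,qs[k]); Z.append(np.r_[X,g])
    print(np.array(Z))
# albums outline in top, pot, loupe
d=T; L=cv2.resize(d["color"],None,fx=1,fy=1).astype(int).sum(2)/3
for nm,roi,z in(("album",(300,165,380,270),72),("loupe",(295,270,320,296),42),("pot",(325,98,372,150),95)):
    for c in masks(d,60 if nm!="loupe" else 70,True,roi):
        r=cv2.minAreaRect(c.astype(np.float32)); print(nm,np.array([onz(T,u,z) for u in cv2.boxPoints(r)])[:,:2].tolist())
c,_=ray(T,(0,0)); print("topcam",c)
E
```

```text
printB top centre [609.8 218.9] sides [104.4  75.  103.5  74.9] yaw deg -6.723142015181086
printB scene centre [613.4 218.4] sides [105.8  76.7 105.7  76.2] yaw deg -6.635141028247685
[[659.1 174.7   2.3   3.1]
 [554.7 187.1   3.5   2.1]
 [563.3 262.3   2.2   1.2]
 [667.3 250.2  -0.8   2.2]]
frame top centre [ 532.7 -348.5] sides [128.2  92.8 125.1  93.1] yaw deg -15.82020408656193
frame scene centre [ 541.8 -341.9] sides [127.9  98.3 128.3  98.3] yaw deg -15.668341697999907
[[ 584.3 -414.6    2.8    4. ]
 [ 459.9 -378.9    3.5    3.6]
 [ 486.6 -288.3    0.9    2.1]
 [ 609.5 -324.2   -1.6    1.1]]
handle top centre [ 405.9 -313.8] sides [110.1  23.2 111.3  23.2] yaw deg -15.646215953215414
handle scene centre [ 408.7 -311.1] sides [106.7  34.2 117.   35.5] yaw deg -15.780249385529759
[[ 457.3 -341.    12.4    2.8]
 [ 349.3 -308.3   15.9    2.9]
 [ 355.6 -289.9    1.6    1.2]
 [ 462.2 -318.4    4.     1.9]]
album [[647.1643592496066, -11.89696968919014], [653.0375140696062, -160.23994751063697], [439.2656143803273, -165.5615255607234], [433.59658302667935, -20.11751113455983]]
loupe [[405.51451547287667, 19.239520831168097], [404.4821102162538, -32.526357530077384], [360.34398821502646, -31.588235723029022], [361.3663469964582, 19.96843337164263]]
pot [[733.916208119558, -63.280870345014904], [827.6214463812008, -87.88842487181344], [808.354863518648, -156.99555161159677], [714.9829163765495, -131.84185592772965]]
topcam [ 305.9  -18.5 1430.6]
```

Call:
drive_tool(motion=[{"fingers": 1,"linear": [0,0,0],"twist": -0.069},{"fingers": 1,"linear": [-0.029,-0.023,0],"twist": 0},{"fingers": 1,"linear": [-0.029,-0.023,0],"twist": 0},{"fingers": 1,"linear": [-0.029,-0.023,0],"twist": 0},{"fingers": 1,"linear": [-0.029,-0.023,0],"twist": 0}])

```text
clock: 0.52
eef_pos: [306.2, 490.3, 230.8]
tool_rot: [-3.141, -0.0, 2.867]
force: [1.3, -0.1, 0.4]
width: 85.3
gripper_force: 0.0
```

Call:
drive_tool(motion=[{"fingers": 1,"linear": [-0.029,-0.023,0],"twist": 0},{"fingers": 1,"linear": [-0.029,-0.023,0],"twist": 0},{"fingers": 1,"linear": [-0.029,-0.023,0],"twist": 0},{"fingers": 1,"linear": [-0.029,-0.023,0],"twist": 0},{"fingers": 1,"linear": [-0.02,-0.033,0],"twist": 0}])

```text
clock: 0.93
eef_pos: [405.3, 334.0, 231.2]
tool_rot: [3.14, 0.002, 2.866]
force: [0.7, -0.1, 0.4]
width: 85.4
gripper_force: 0.0
```

Call:
drive_tool(motion=[{"fingers": 1,"linear": [-0.015,-0.036,0],"twist": 0},{"fingers": 1,"linear": [-0.015,-0.036,0],"twist": 0},{"fingers": 1,"linear": [-0.008,-0.039,0],"twist": 0},{"fingers": 1,"linear": [0,-0.04,0],"twist": 0},{"fingers": 1,"linear": [0.01,-0.04,0],"twist": 0}])

```text
clock: 1.35
eef_pos: [378.9, 140.9, 231.2]
tool_rot: [3.141, 0.002, 2.864]
force: [0.6, -1.4, -0.3]
width: 85.2
gripper_force: 0.0
```

Call:
drive_tool(motion=[{"fingers": 1,"linear": [-0.015,-0.036,0],"twist": 0},{"fingers": 1,"linear": [-0.015,-0.036,0],"twist": 0},{"fingers": 1,"linear": [-0.015,-0.036,0],"twist": 0},{"fingers": 1,"linear": [-0.015,-0.036,0],"twist": 0},{"fingers": 1,"linear": [-0.015,-0.036,0],"twist": 0}])

```text
clock: 1.77
eef_pos: [400.8, -52.1, 231.4]
tool_rot: [3.141, 0.0, 2.867]
force: [1.4, 1.0, 0.4]
width: 85.2
gripper_force: 0.0
```

Call:
drive_tool(motion=[{"fingers": 1,"linear": [-0.015,-0.036,0],"twist": 0},{"fingers": 1,"linear": [-0.015,-0.036,0],"twist": 0},{"fingers": 1,"linear": [-0.015,-0.036,0],"twist": 0},{"fingers": 1,"linear": [-0.015,-0.036,0],"twist": 0},{"fingers": 1,"linear": [-0.015,-0.036,0],"twist": 0}])

```text
clock: 2.18
eef_pos: [424.1, -245.7, 231.1]
tool_rot: [3.141, -0.0, 2.867]
force: [0.5, -0.1, -0.4]
width: 85.5
gripper_force: 0.0
```

Call:
drive_tool(motion=[{"fingers": 1,"linear": [-0.015,-0.035,0],"twist": 0},{"fingers": 1,"linear": [-0.015,-0.033,0],"twist": 0},{"fingers": 1,"linear": [0,0,0.04],"twist": 0},{"fingers": 1,"linear": [0,0,0.04],"twist": 0},{"fingers": 1,"linear": [0,0,0.03],"twist": 0}])

```text
clock: 2.6
eef_pos: [433.8, -317.7, 118.8]
tool_rot: [3.141, -0.002, 2.865]
force: [1.2, 1.4, -0.8]
width: 85.6
gripper_force: 0.0
```

```bash
python3 - <<'E'
from cell import monitor, cams
import cv2,pickle,numpy as np
s=monitor.read_state(); print(s["clock"],s["eef_pos"],s["tool_rot"],s["qpos"])
o=[]
for n,r in(("scene",(140,100,300,240)),("top",(380,180,500,320))):
    d=cams.get_image(n); pickle.dump(d,open(f"{n}1.pkl","wb")); c=d["color"][r[1]:r[3],r[0]:r[2]]; c=cv2.resize(c,None,fx=4,fy=4)[:560,:400+240*(n=="scene")]; o.append(c)
h=min(a.shape[0] for a in o); o=cv2.resize(np.hstack([a[:h] for a in o]),(800,int(800*h/sum(a.shape[1] for a in o)))); cv2.imwrite("pics/pre.png",o)
E
```

```text
2.6 [ 433.82325715 -317.66713202  118.81628991] [ 3.14109536e+00 -1.73777881e-03  2.86521815e+00] [ 0.49791875  0.63237311  0.12369039  1.93702458 -0.13296651  0.58172101
  2.00371547]
```

View pics/pre.png

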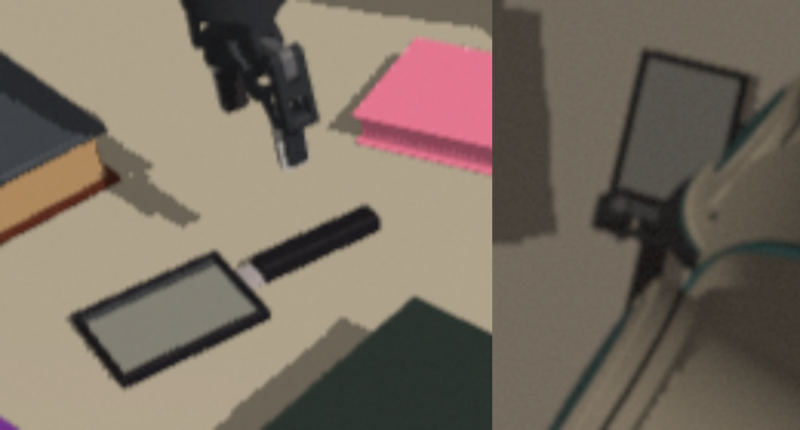

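The gripper sits above the handle: fingers at scene-crop (290,130), handle at (320,245). Nothing is in the way, so I'm lowering it.

Call:
drive_tool(motion=[{"fingers": 1,"linear": [-0.004,-0.003,0.03],"twist": -0.002},{"fingers": 1,"linear": [0,0,0.035],"twist": 0},{"fingers": 1,"linear": [0,0,0.025],"twist": 0},{"fingers": 1,"linear": [0,0,0.015],"twist": 0},{"fingers": 1,"linear": [0,0,0],"twist": 0}])

```text
clock: 3.12
eef_pos: [437.3, -320.7, 15.0]
tool_rot: [3.14, -0.003, 2.869]
force: [-0.4, -0.0, -0.3]
width: 85.3
gripper_force: 0.0
```

Call:
drive_tool(motion=[{"fingers": 1,"linear": [0,-0.001,0.006],"twist": 0},{"fingers": 1,"linear": [0,0,0.005],"twist": 0},{"fingers": 0.6,"linear": [0,0,0],"twist": 0},{"fingers": 0.4,"linear": [0,0,0],"twist": 0},{"fingers": 0.35,"linear": [0,0,0],"twist": 0}])

```text
clock: 3.53
eef_pos: [438.3, -322.8, 6.3]
tool_rot: [-3.141, 0.001, 2.869]
force: [-0.1, 0.0, -0.6]
width: 51.8
gripper_force: 0.0
```

```bash
python3 - <<'E'
from cell import monitor, cams
import cv2,pickle
d=cams.get_image("scene"); pickle.dump(d,open("scene2.pkl","wb"))
cv2.imwrite("pics/g1.png",cv2.resize(d["color"][130:235,150:290],None,fx=5,fy=5)); print(monitor.read_state()["width"])
E
```

```text
44.146152663546424
```

View pics/g1.png

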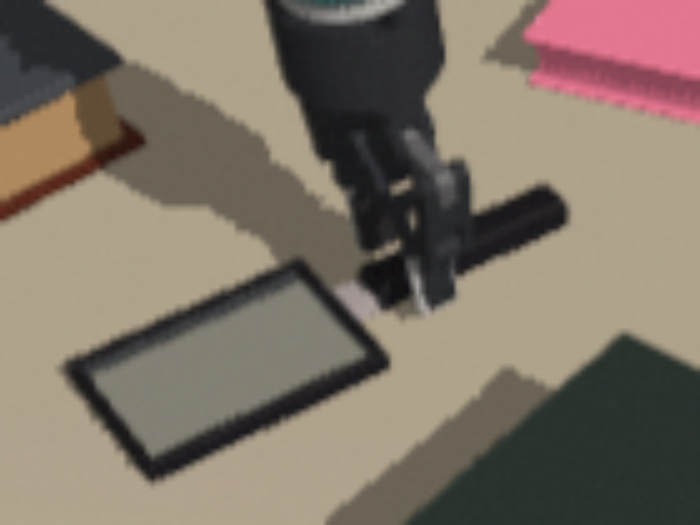

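The fingers straddle the handle near its front end, at crop (400,260). I'm closing them, then lifting a little.

Call:
drive_tool(motion=[{"fingers": 0.2,"linear": [0,0,0.001],"twist": 0},{"fingers": 0,"linear": [0,0,0],"twist": 0},{"fingers": 0,"linear": [0,0,0],"twist": 0},{"fingers": 0,"linear": [0,0,0],"twist": 0},{"fingers": 0,"linear": [0,0,0],"twist": 0}])

```text
clock: 4.0
eef_pos: [437.9, -322.4, 4.6]
tool_rot: [-3.142, 0.0, 2.869]
force: [-0.4, 1.1, 4.7]
width: 20.4
gripper_force: 61.9
```

Call:
drive_tool(motion=[{"fingers": 0,"linear": [0,0,0],"twist": 0},{"fingers": 0,"linear": [0,0,0],"twist": 0},{"fingers": 0,"linear": [0,0,0],"twist": 0},{"fingers": 0,"linear": [0,0,0],"twist": 0},{"fingers": 0,"linear": [0,0,0],"twist": 0}])

```text
clock: 4.42
eef_pos: [437.9, -322.4, 4.6]
tool_rot: [-3.142, 0.0, 2.869]
force: [0.6, 0.8, 6.1]
width: 20.7
gripper_force: 61.9
```

Call:
drive_tool(motion=[{"fingers": 0,"linear": [0,0,-0.005],"twist": 0},{"fingers": 0,"linear": [0,0,-0.01],"twist": 0},{"fingers": 0,"linear": [0,0,-0.015],"twist": 0},{"fingers": 0,"linear": [0,0,-0.015],"twist": 0},{"fingers": 0,"linear": [0,0,-0.015],"twist": 0}])

```text
clock: 4.83
eef_pos: [437.3, -322.3, 65.2]
tool_rot: [3.141, -0.001, 2.869]
force: [0.4, 0.3, -1.4]
width: 20.6
gripper_force: 61.1
```

Call:
drive_tool(motion=[{"fingers": 0,"linear": [0,0,-0.02],"twist": 0},{"fingers": 0,"linear": [0,0,-0.02],"twist": 0},{"fingers": 0,"linear": [0,0,-0.02],"twist": 0},{"fingers": 0,"linear": [0,0,-0.015],"twist": 0},{"fingers": 0,"linear": [0,0,-0.01],"twist": 0}])

```text
clock: 5.25
eef_pos: [438.0, -322.8, 151.4]
tool_rot: [-3.141, 0.002, 2.869]
force: [0.3, -0.5, -1.0]
width: 20.6
gripper_force: 61.1
```

```bash
python3 - <<'E'
from cell import monitor, cams
import cv2,pickle
s=monitor.read_state(); print(s["eef_pos"],s["tool_rot"],s["force"],s["torque"],s["width"])
for n in("scene","top"):
    d=cams.get_image(n); pickle.dump(d,open(n+"3.pkl","wb"))
    if n=="scene": cv2.imwrite("pics/lift.png",cv2.resize(d["color"][60:260,110:330],None,fx=3,fy=3))
E
```

```text
[ 437.99129337 -322.75600455  151.40522243] [-3.14090815e+00  1.91362624e-03  2.86858238e+00] [ 0.29541455 -0.52811635 -1.01301605] [ 0.01123091  0.10299972 -0.00168437] 20.569474925967825
```

View pics/lift.png

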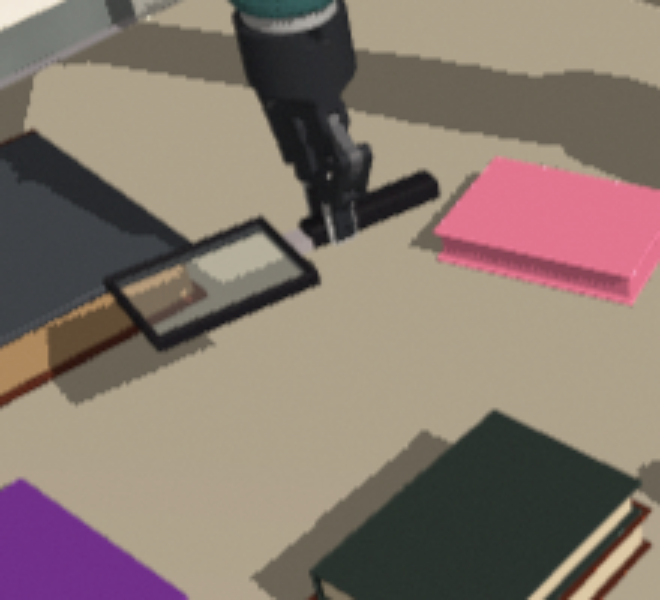

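It's held by the handle and lifted clear. Frame corners in the crop are (105,283), (262,218), (320,275) and (160,348); the handle end is at (437,183). I'll check for tilt against a pure vertical shift.

```bash
python3 - <<'E'
from meas import *
S=load("scene3.pkl")
a=np.radians(-15.75); ex=np.array([np.cos(a),np.sin(a),0]); ey=np.array([-ex[1],ex[0],0]); z=np.array([0,0,1.])
obs={"front-left?":((105,283),),"":()}
o0=np.array([533.5,-349.,0])
pts={"FL":(64,46,12),"FR":(64,-46,12),"BL":(-64,46,12),"BR":(-64,-46,12),"HE":(-190,0,21)}
for dz in(0,146.8):
  for tilt in((0,) if dz==0 else(-3,0,3)):
    t=np.radians(tilt); out=[]
    for k,(x,y,h) in pts.items():
        X=x+97; H=h-12
        P=o0+ex*(X*np.cos(t)-97+H*np.sin(t))+ey*y+z*(12+dz-X*np.sin(t)+H*np.cos(t))
        out.append((k,((proj(S,P)-[110,60])*3).round().tolist()))
    print(dz,tilt,out)
E
```

```text
0 0 [('FL', [208.0, 486.0]), ('FR', [159.0, 421.0]), ('BL', [355.0, 416.0]), ('BR', [301.0, 358.0]), ('HE', [456.0, 318.0])]
146.8 -3 [('FL', [153.0, 326.0]), ('FR', [100.0, 262.0]), ('BL', [321.0, 264.0]), ('BR', [263.0, 207.0]), ('HE', [437.0, 173.0])]
146.8 0 [('FL', [156.0, 335.0]), ('FR', [104.0, 272.0]), ('BL', [321.0, 266.0]), ('BR', [264.0, 209.0]), ('HE', [435.0, 167.0])]
146.8 3 [('FL', [159.0, 345.0]), ('FR', [107.0, 281.0]), ('BL', [322.0, 268.0]), ('BR', [264.0, 211.0]), ('HE', [434.0, 162.0])]
```

The lift offsets match the at-rest ones to about 1 px, so it is level. Next: rotate 0.156 rad and carry it over the albums.

Call:
drive_tool(motion=[{"fingers": 0,"linear": [0,0,-0.005],"twist": -0.052},{"fingers": 0,"linear": [0,0,0],"twist": -0.052},{"fingers": 0,"linear": [0,0,0],"twist": -0.052},{"fingers": 0,"linear": [0,0.01,0],"twist": 0},{"fingers": 0,"linear": [0,0.018,0],"twist": 0}])

```text
clock: 5.77
eef_pos: [439.9, -295.7, 153.4]
tool_rot: [-3.141, -0.001, 3.02]
force: [-0.5, 0.7, -0.9]
width: 20.2
gripper_force: 61.1
```

Call:
drive_tool(motion=[{"fingers": 0,"linear": [0,0.025,0],"twist": 0},{"fingers": 0,"linear": [0,0.025,0],"twist": 0},{"fingers": 0,"linear": [0,0.025,0],"twist": 0},{"fingers": 0,"linear": [0,0.025,0],"twist": 0},{"fingers": 0,"linear": [0,0.025,0],"twist": 0}])

```text
clock: 6.18
eef_pos: [454.7, -168.2, 153.5]
tool_rot: [3.141, -0.002, 3.023]
force: [0.2, 0.1, -1.1]
width: 21.0
gripper_force: 61.1
```

Call:
drive_tool(motion=[{"fingers": 0,"linear": [0,0.025,0],"twist": 0},{"fingers": 0,"linear": [0,0.025,0],"twist": 0},{"fingers": 0,"linear": [0,0.025,0],"twist": 0},{"fingers": 0,"linear": [0,0.025,0],"twist": 0},{"fingers": 0,"linear": [0,0.025,0],"twist": 0}])

```text
clock: 6.6
eef_pos: [469.1, -44.2, 153.6]
tool_rot: [3.141, -0.002, 3.024]
force: [-0.1, -0.2, -1.1]
width: 20.4
gripper_force: 61.1
```

Call:
drive_tool(motion=[{"fingers": 0,"linear": [0,0.025,0],"twist": 0},{"fingers": 0,"linear": [0,0.025,0],"twist": 0},{"fingers": 0,"linear": [0,0.025,0],"twist": 0},{"fingers": 0,"linear": [0,0.025,0],"twist": 0},{"fingers": 0,"linear": [0,0.025,0],"twist": 0}])

```text
clock: 7.02
eef_pos: [483.4, 79.7, 153.5]
tool_rot: [-3.141, -0.002, 3.024]
force: [0.3, 0.6, -1.7]
width: 20.3
gripper_force: 61.1
```

Call:
drive_tool(motion=[{"fingers": 0,"linear": [-0.002,0.025,0],"twist": 0},{"fingers": 0,"linear": [-0.002,0.025,0],"twist": 0},{"fingers": 0,"linear": [-0.002,0.025,0],"twist": 0},{"fingers": 0,"linear": [-0.002,0.025,0],"twist": 0},{"fingers": 0,"linear": [-0.002,0.022,0],"twist": 0}])

```text
clock: 7.43
eef_pos: [507.5, 200.3, 153.4]
tool_rot: [-3.141, -0.002, 3.025]
force: [0.0, -0.5, -2.0]
width: 20.6
gripper_force: 61.1
```

Call:
drive_tool(motion=[{"fingers": 0,"linear": [0,0.017,0],"twist": 0},{"fingers": 0,"linear": [0,0.01,0.01],"twist": 0},{"fingers": 0,"linear": [0,0.002,0.015],"twist": 0},{"fingers": 0,"linear": [0,0,0.015],"twist": 0},{"fingers": 0,"linear": [0,0,0.01],"twist": 0}])

```text
clock: 7.85
eef_pos: [510.2, 226.2, 101.8]
tool_rot: [-3.139, -0.003, 3.024]
force: [-0.2, 0.2, -1.7]
width: 20.6
gripper_force: 61.1
```

```bash
python3 - <<'E'
from cell import monitor, cams
import cv2,pickle,numpy as np
s=monitor.read_state(); print(s["eef_pos"],s["tool_rot"],s["force"],s["qd"].round(3))
o=[]
for n,r in(("scene",(260,180,500,440)),("top",(140,130,310,300))):
    d=cams.get_image(n); pickle.dump(d,open(n+"4.pkl","wb")); c=d["color"][r[1]:r[3],r[0]:r[2]]
    o.append(cv2.resize(c,(c.shape[1]*520//c.shape[0],520)) if n=="scene" else cv2.convertScaleAbs(cv2.resize(c,(310,310)),alpha=1.6))
o[1]=np.vstack([o[1],np.zeros((210,310,3),np.uint8)]); cv2.imwrite("pics/hov.png",np.hstack(o))
E
```

```text
[510.24725897 226.23041909 101.81785595] [-3.13943124 -0.00326698  3.0243084 ] [-0.2419479  0.160853  -1.7324713] [ 0.049  0.176 -0.049  0.066 -0.04  -0.242  0.037]
```

View pics/hov.png

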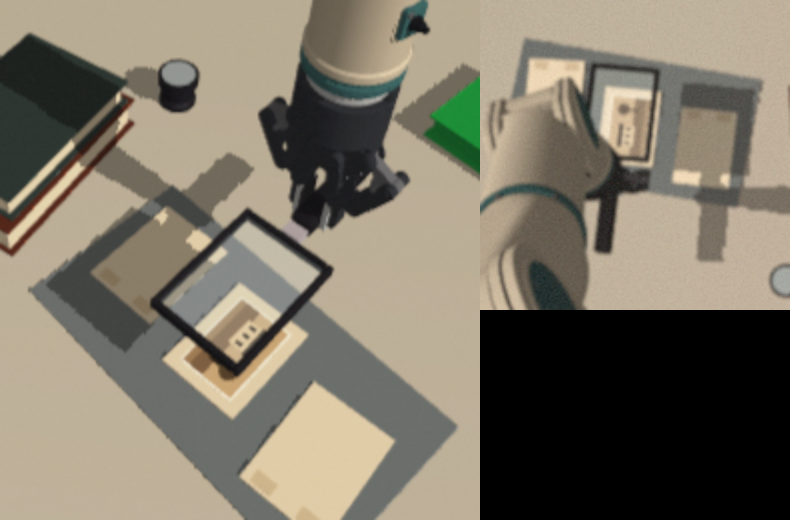

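The magnifier is above the middle print, level and aligned with it. I'm lowering it most of the way, then measuring.

Call:
drive_tool(motion=[{"fingers": 0,"linear": [-0.001,0.002,0.01],"twist": 0},{"fingers": 0,"linear": [0,0.002,0.015],"twist": 0},{"fingers": 0,"linear": [0,0,0.015],"twist": 0},{"fingers": 0,"linear": [0,0,0.01],"twist": 0},{"fingers": 0,"linear": [0,0,0.005],"twist": 0}])

```text
clock: 8.37
eef_pos: [513.2, 230.1, 48.1]
tool_rot: [-3.141, -0.001, 3.024]
force: [-0.6, -0.8, -1.2]
width: 20.3
gripper_force: 61.1
```

Call:
drive_tool(motion=[{"fingers": 0,"linear": [0,0,0],"twist": 0},{"fingers": 0,"linear": [0,0,0],"twist": 0},{"fingers": 0,"linear": [0,0,0],"twist": 0},{"fingers": 0,"linear": [0,0,0],"twist": 0}])

```text
clock: 8.7
eef_pos: [514.3, 230.7, 50.1]
tool_rot: [3.141, 0.001, 3.025]
force: [0.9, -0.3, -0.7]
width: 20.6
gripper_force: 61.1
```

```bash
python3 - <<'E'
from cell import monitor, cams
from meas import *
s=monitor.read_state(); print(s["eef_pos"],s["tool_rot"],s["force"],s["qd"].round(3))
o=[]
for n,r in(("scene",(320,270,450,400)),("top",(170,140,270,240))):
    d=cams.get_image(n); pickle.dump(d,open(n+"5.pkl","wb")); c=d["color"][r[1]:r[3],r[0]:r[2]]
    o.append(cv2.convertScaleAbs(cv2.resize(c,(400,400),interpolation=cv2.INTER_CUBIC),alpha=1 if n=="scene" else 1.7))
cv2.imwrite("pics/low.png",np.hstack(o))
E
```

```text
[514.3 230.7  50.1] [3.1 0.  3. ] [ 0.9 -0.3 -0.7] [-0.  0. -0.  0. -0. -0. -0.]
```

View pics/low.png

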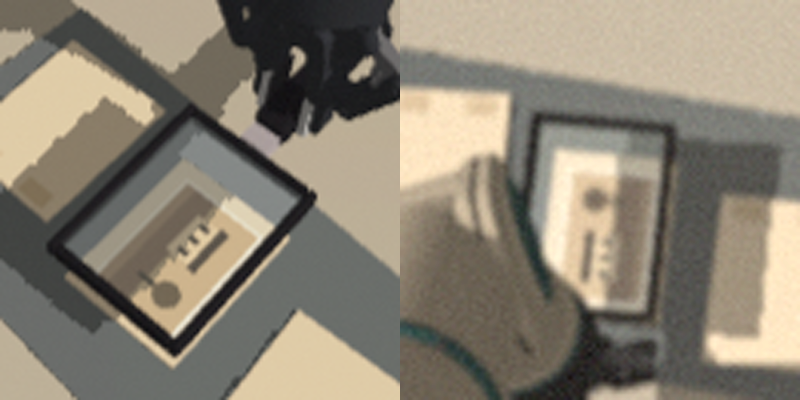

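Frame corners in the left panel: (190,107), (315,197), (177,352), (50,245). In the right panel: front-left (530,116), front-right (673,127), back-right (655,318). I'll cast these onto the planes at each height.

```bash
python3 - <<'E'
from meas import *
S,T=load("scene5.pkl"),load("top5.pkl")
s=np.array([(190,107),(315,197),(177,352),(50,245)])/(400/130)+[320,270]-.3
t=np.array([(130,116),(273,127),(255,318)])/4+[170,140]-.4
A=np.array([onz(T,u,57.5) for u in t]); print("top",A[:,:2].tolist(),"centre",(A[0]+A[2])/2, np.linalg.norm(A[0]-A[1]),np.linalg.norm(A[1]-A[2]))
v=A[1]-A[2]; print(np.degrees(np.arctan2(v[1],v[0])))
for z in(51.5,57.5): 
    B=np.array([onz(S,u,z) for u in s]); print("scene",z,B.mean(0),np.linalg.norm(B-np.roll(B,1,0),axis=1))
# triangulated heights: order scene: BR(190,107)?; match by projection
for u,a in zip(t,A):
    k=np.argmin(np.linalg.norm(s-proj(S,a),axis=1)); print(tri(T,u,S,s[k]), (s[k]-proj(S,a)))
a=np.radians(-6.7); ex=np.array([np.cos(a),np.sin(a)]); ey=np.array([-ex[1],ex[0]])
print("tcp-predicted origin", np.array([514.3,230.7])+99.1*ex+.5*ey)
E
```

```text
top [[677.7747339613805, 258.6091465089178], [668.7736216766632, 168.13935399962932], [546.5959657673421, 179.71393280427068]] centre [612.2 219.2  57.5] 90.9164637402698 122.72469383950937
-5.411801065276421
scene 51.5 [615.9 218.9  51.5] [124.4  89.2 125.   89.6]
scene 57.5 [619.1 220.3  57.5] [123.3  88.4 123.9  88.8]
(array([681. , 258.2,  49.4]), np.float64(4.556730666476125)) [-3.1  3.4]
(array([671.4, 168.1,  50. ]), np.float64(2.3866732219106823)) [-1.7  3.2]
(array([548. , 180.9,  49.7]), np.float64(0.035021890489536536)) [-0.2  3.2]
tcp-predicted origin [612.8 219.6]
```

The corner heights agree, so it is level, and both views put the centre about 2.4 mm too far in x. I'm correcting that and lowering the last 20 mm.

Call:
drive_tool(motion=[{"fingers": 0,"linear": [0.002,0,0.005],"twist": 0},{"fingers": 0,"linear": [0,0,0.006],"twist": 0},{"fingers": 0,"linear": [0,0,0.005],"twist": 0},{"fingers": 0,"linear": [0,0,0.003],"twist": 0},{"fingers": 0,"linear": [0,0,0.001],"twist": 0}])

```text
clock: 9.22
eef_pos: [511.1, 230.5, 28.3]
tool_rot: [-3.141, -0.001, 3.025]
force: [-0.4, -0.4, -1.7]
width: 20.6
gripper_force: 61.1
```

Call:
drive_tool(motion=[{"fingers": 0,"linear": [0,0,0],"twist": 0},{"fingers": 0,"linear": [0,0,0],"twist": 0},{"fingers": 0,"linear": [0,0,0],"twist": 0},{"fingers": 0,"linear": [0,0,0],"twist": 0},{"fingers": 0,"linear": [0,0,0],"twist": 0}])

```text
clock: 9.63
eef_pos: [511.8, 230.8, 29.5]
tool_rot: [3.141, 0.0, 3.025]
force: [0.5, -0.2, -0.6]
width: 20.6
gripper_force: 61.1
```

```bash
python3 - <<'E'
from cell import monitor, cams
from meas import *
s=monitor.read_state(); print(s["eef_pos"],s["tool_rot"],s["force"],s["qd"].round(3),s["width"])
d=cams.get_image("scene"); pickle.dump(d,open("scene6.pkl","wb")); cv2.imwrite("pics/end.png",d["color"])
E
```

```text
[511.8 230.8  29.5] [3.1 0.  3. ] [ 0.5 -0.2 -0.6] [-0.  0.  0.  0.  0.  0. -0.] 20.631950994457963
```

View pics/end.png

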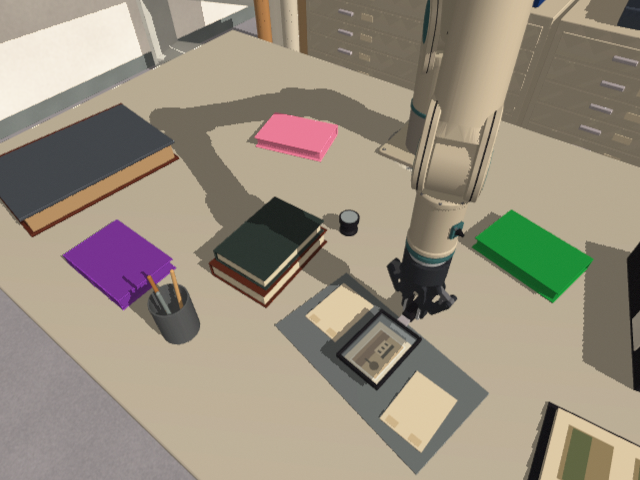

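The magnifier hovers level and centred over the face-up print, with the frame at (379,347). It is still, and the albums, pot and loupe haven't moved. I'm handing it in.

```bash
python3 -c "
from cell import ctrl
print(ctrl.finish_job())"
```

```text
the job is handed in; nothing more can be done
None
```

The job is handed in, with the magnifier held still and level about 2 cm above the face-up middle photograph, centred to within a few millimetres and aligned with its long side; nothing else on the table appears to have moved.

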